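# Clamp a mortar cube in the guarded hand press

### The arm

A 6-joint arm with a two-finger parallel gripper is mounted at the origin on a cart in front of the work surface, level with it; the furniture and walls round the work are solid. World frame = base frame: x ahead of the robot, y to its left, z up, the work surface at z = 0. Lengths are in m, angles in degrees, forces in N, time in s.
With the tool pointing down it reaches from about 0.375 to 0.9 m from the base axis. Payload 3.1 kg.
Tool frame: the origin (TCP) lies on the centre line of the jaws, within the pads' length; the fingertips stand 25 mm ahead of it and the grasp point (between the pads) lies 6 mm ahead of it; z points along the fingers, y is the line along which they close (so a half turn about z gives the same grasp; the last joint's range is limited). The gripper opens to 87 mm and grips with 3 to 60 N. Pads are 19 mm wide; open, the fingers measure 117 mm over their backs; the gripper's body (75 mm by 190 mm) begins 51 mm behind the grasp point.
Start: joints at [63.398, 30.224, 82.088, -0, 67.689, -10.227], TCP at [0.176, 0.6, 0.248] pointing down, gripper open.
Joint ranges: [-176.69, 176.69], [-43.24, 126.21], [12.49, 139.97], [-82, 262], [0, 151.66], [-163.58, 163.58]. Speed limits (degrees/s): [159.86, 159.86, 180, 180, 180, 180].

### API

Orientations are given as a 3x3 rotation matrix whose columns are the frame's x, y, z axes.
In Python, from rig import read_state, capture, camera_params, hand_in gives the robot as it stands.
- The arm moves only by the tool apply_moves, never from a script. Its argument "rows" is a list of rows, each an object of numbers: "x", "y", "z": the shift along the tool's x, y, z in mm; "rx", "ry", "rz": the turn, a rotation vector about the tool's x, y, z in units of 6 degrees (1.0 is 6 degrees); "claw": the closure in counts, from 0 (fully open) to 255 (shut). A call has 1 to 10 rows; each row is the pose to reach, as a shift and turn from the pose commanded when the call began, along the tool's axes at that moment; what a row does not reach only later rows make up. A row lasts 1/8 s, in which the tool goes at most 62.5 mm and 10.7 degrees, less where a joint would pass 70% of its speed; a pose out of reach is approached as far as the arm can. A call with a gripper value outside its range is refused whole. The fingers move at their own pace and stop on an object; the grip force is fixed at half the most. Time passes only in rows, so rows that repeat a pose let the fingers close. It gives the time, the measured TCP pose, the force, the opening and the grip force at its end, in the units of the state.
- read_state(): the state, without advancing time (a new reading comes with each control period).
- capture(name): name is "scene" or "top" or "wrist"; returns (picture, depth): 400x640x3 uint8, red, green, blue; 400x640 float32, m along the optical axis (not along the pixel's ray), 0 where there is no reading.
- camera_params(name): a dict with "fx", "fy", "cx", "cy" (pixels), "xyz" and "orientation" of the camera in the world. Camera axes: x right, y up, looking along -z (the intrinsics and any distortion apply to the point x, -y, -z); pixel columns grow to the right and rows downward; lengths in m; the calibration is good to about 2 mm. A picture is of the moment at which its call begins: read the wrist's pose just before it. camera_params takes no time and is no camera call; for the wrist camera it gives the pose at the moment of the call.
- hand_in(): hands the job in; it is judged then, once.
The state is a dict: "time_s": time; "joint_positions": joint angles; "qvel": joint speeds; "tau": joint torques, N m; "position": TCP position; "tcp_rot": TCP orientation; "force": force on the tool from outside, world axes, zero at the start; "moment": the same for the moment, N m; "opening": opening from 0.0 (shut) to 1.0 (fully open); "grasp_force": force on a finger pad.
Only numpy, scipy, OpenCV 4.12 (cv2) and the standard library are available. Lean on these libraries where they do the work, as an engineer would, in place of code of your own. Each camera call takes 0.05 s, during which the arm holds its last target. There are 200 camera calls.

### The job

Push the mortar cube that lies in the feed channel of the hand press along the channel until it rests against the stop under the lever's foot, without lifting it. Then reach down through the window of the yellow guard, without touching the guard, and press the red lever paddle with the fingertips until the foot bears firmly on the cube; finish while still holding the lever down. Leave the spare cube and the glassware standing around the press where they are.

Things in the scene. Friction and masses are not known exactly. Their poses are not given: they have to be found in the camera images.
- press: Hand press, fixed; placed and turned differently each time. Origin on the worktop under the base; x runs along the feed channel from its open end to the stop (the pushing direction), y to the left of that, z up. Grey base plate 6 mm thick, x -50 to +60 mm, y -130 to +125 mm, with a tongue 46 mm wide under the channel out to x = -155 mm.
- cube_home (a point): Where the cube's centre is when home: press x = 0, y = +40 mm, z = 20 mm; axes as the press. The dark steel stop's face is 14 mm beyond, its top at z = 26 mm. The channel leads here along x from 135 mm before: two aluminium rails 31 mm apart inside, tops at z = 16 mm (10 mm above the bed).
- lever_hinge (a point): Hinge axis of the lever (along press x), press y = +100 mm, z = 54 mm, between steel cheeks up to z = 68 mm; fixed. From it the lever, a flat steel bar 16 mm wide and 8 mm thick (top at z = 58 mm), runs 175 mm to press -y, over the back half of the cube's home place (press x -2 to +14 mm).
- cube_mid (a point): Centre of the loose grey mortar cube in the channel, 28 mm on each side, 0.03 to 0.06 kg; it stands on the base plate (centre at z = 20 mm), sides along the channel.
- cube: The same mortar cube; origin at the centre of its underside.
- lever (a joint): Angle of the lever in rad: 0 = up, at rest; grows as the paddle goes down. A spring lifts it when released: about 1.2 N at the paddle starts it, about 3 N at 0.16. The foot meets a cube that is home at about 0.158 (paddle 25 mm below rest) and the lever stops hard there; with no cube it goes on to 0.22.
- paddle: Red plastic paddle at the free end of the lever, 34 mm (press x) by 36 mm (press y), 6 mm thick. Origin at the centre of its top face, 63 mm above the worktop with the lever up, 160 mm from the hinge; it tilts with the lever.
- foot: Black rubber foot under the lever, a ball of 16 mm diameter, 60 mm from the hinge, above the back half of the cube's home place. Origin at its lowest point, 43.5 mm above the worktop with the lever up.
- guard: Yellow guard frame over the paddle end of the lever, fixed to the press. Origin at the centre of its window in the top face, 76 mm above the worktop; axes as the press. Top plate 4 mm thick, 100 mm (x) by 110 mm (y); open window 70 mm (x) by 80 mm (y). Corner posts, thin bars on three sides. The paddle is centred under the window, 13 mm below the top face.
- spare_cube: Spare loose mortar cube, 28 mm, standing on the worktop beside the channel; origin at the centre of its underside. Not to be moved.
- vial: Small vial with white cap, 25 mm diameter, 53 mm high, loose; origin at the centre of its underside. Not to be moved.
- dropper: Amber dropper bottle, 32 mm diameter, 96 mm high, loose; origin at the centre of its underside. Not to be moved.
- beaker: Small glass beaker, 46 mm diameter, 58 mm high, loose; origin at the centre of its underside. Not to be moved.
Things that resemble listed ones, but are neither listed nor needed, are in the scene too. What is shaped like the cube but green, orange or turquoise is not meant.

How it is judged:
By the outcome, as a careful person would: the job done as asked, in the order asked, and still so for the second after the job is handed in, while the arm keeps its last pose, push and grip.
It also fails if it takes over 45 s, if anything falls off the work surface, if the arm or the gripper's body presses on something with over 40 N, if the wrist force passes 120 N, or if a joint passes its speed limit or range.

## Working session

There is one attempt and no reset: what is moved stays moved. The work goes in short steps, Python scripts to look and compute and a tool call to move; the robot and the scene stay as the last step left them, time stands still between calls to the robot, and variables do not carry over. Pictures are saved under pics/ and viewed, at most 10 in all, crops included, and the job is handed in when it is done.

Besides the shell and the picture viewer there is one more tool, called after "Request:" in YAML: its name, and indented under it one key for each argument. apply_moves: Moves the arm, as the interface text tells. Its arguments: {"type":"object","properties":{"rows":{"type":"array"}},"required":["rows"]}

```bash
mkdir -p pics; ls
cat > h.py <<'E'
import numpy as np, cv2
from rig import read_state, capture, camera_params, hand_in
def world(cam,depth,p=None):
    p=p or camera_params(cam)
    v,u=np.mgrid[0:depth.shape[0],0:depth.shape[1]]
    P=np.stack([(u-p['cx'])/p['fx']*depth,-(v-p['cy'])/p['fy']*depth,-depth],-1)
    return P@np.array(p['orientation']).T+np.array(p['xyz'])
E
python3 - <<'E'
from h import *
s=read_state();print(s)
for c in ("top","scene"):
    p=camera_params(c);print(c,p)
    im,d=capture(c);np.savez(c,im=im,d=d,W=world(c,d,p))
    cv2.imwrite(f'pics/{c}0.png',im[:,:,::-1])
E
```

```text
pics
{'time_s': 0.0, 'joint_positions': array([ 6.33996823e+01,  3.02772386e+01,  8.21573962e+01, -8.98546948e-04,
        6.76872961e+01, -1.02280331e+01]), 'qvel': array([ 0.0140819 , -0.04565757, -0.01267706,  0.03170715,  0.01882406,
        0.0097843 ]), 'tau': array([ 1.09496097e-03, -4.40046501e+01, -1.76591116e+01,  6.33851672e-02,
        5.82985603e-02, -1.61246617e-04]), 'position': array([0.17584746, 0.59904374, 0.24658448]), 'tcp_rot': array([[-9.59451950e-01,  2.81870667e-01, -9.39911158e-04],
       [ 2.81872000e-01,  9.59450119e-01, -1.90933505e-03],
       [ 3.63612328e-04, -2.09684987e-03, -9.99997736e-01]]), 'force': array([-0.32774042,  0.34050632,  0.73671483]), 'moment': array([ 0.05684822, -0.01893629, -0.00757175]), 'grasp_force': 0.0, 'opening': 0.9995369194107133}
top {'fx': 389.4162273523428, 'fy': 389.4162273523428, 'cx': 315.52053140600964, 'cy': 201.00578548279307, 'xyz': array([0.42157197, 0.2902977 , 0.91037042]), 'orientation': array([[-0.00344384,  0.99644297, -0.08419945],
       [-0.99980521, -0.00179462,  0.01965501],
       [ 0.01943399,  0.08425074,  0.99625505]])}
scene {'fx': 469.5993981321323, 'fy': 469.5993981321323, 'cx': 322.20248379514555, 'cy': 195.72313013354392, 'xyz': array([ 0.07084475, -0.28996392,  0.55005143]), 'orientation': array([[ 0.81941073,  0.31005381, -0.48211273],
       [-0.5731809 ,  0.45120633, -0.68401499],
       [ 0.00545087,  0.83682703,  0.54744023]])}
```

View pics/top0.png

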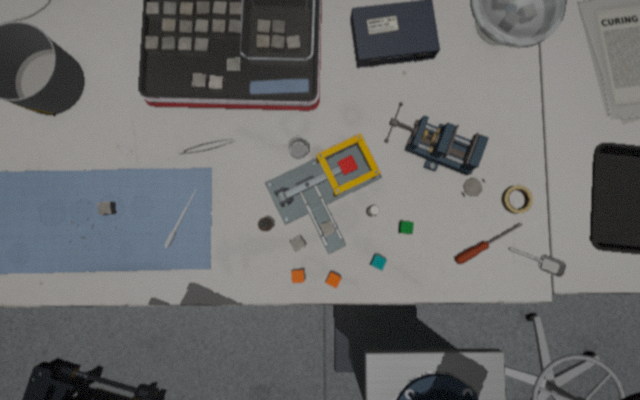

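View pics/scene0.png

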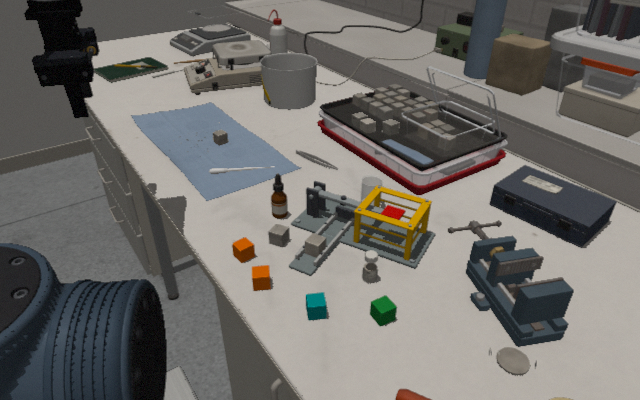

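```bash
cat >> h.py <<'E'
def onplane(uv,p,z):
    uv=np.atleast_2d(uv).astype(float)
    r=np.c_[(uv[:,0]-p['cx'])/p['fx'],-(uv[:,1]-p['cy'])/p['fy'],-np.ones(len(uv))]@np.array(p['orientation']).T
    o=np.array(p['xyz']); return o+r*((z-o[2])/r[:,2])[:,None]
def mask(im,lo,hi):
    return cv2.inRange(cv2.cvtColor(im,cv2.COLOR_RGB2HSV),lo,hi)
E
python3 - <<'E'
from h import *
out=[]
for c,box in (("top",(250,120,170,170)),("scene",(220,150,240,180))):
    f=np.load(c+'.npz');im,d,W=f['im'],f['d'],f['W'];p=camera_params(c)
    x,y,w,h=box
    sub=np.zeros(im.shape[:2],np.uint8);sub[y:y+h,x:x+w]=255
    red=(mask(im,(0,150,80),(6,255,255))|mask(im,(174,150,80),(180,255,255)))&sub
    v,u=np.nonzero(red); 
    print(c,'red',len(u),u.mean(),v.mean(),np.median(W[v,u],0),onplane((u.mean(),v.mean()),p,.063))
    yel=mask(im,(22,120,80),(34,255,255))&sub
    P=W[(yel>0)&(abs(W[...,2]-.076)<.006)]
    print('yel',len(P),np.median(P,0),cv2.minAreaRect((P[:,:2]*1000).astype(np.float32)))
    if c=='top':
        v,u=np.nonzero(yel);Q=onplane(np.c_[u,v],p,.076);print('plane',cv2.minAreaRect((Q[:,:2]*1000).astype(np.float32)))
    cr=cv2.resize(im[y:y+h,x:x+w],None,fx=3.2,fy=3.2,interpolation=cv2.INTER_CUBIC)[:,:,::-1]
    cv2.imwrite(f'pics/{c}c.png',cr)
f=np.load('top.npz');W=f['W']
for n,(u,v) in dict(cube=(327,228),spare=(298,241),vial=(373,210),dropper=(266,223),beaker=(299,147),hinge=(287,192)).items(): print(n,np.median(W[v-1:v+2,u-1:u+2].reshape(-1,3),0).round(3))
E
```

```text
top red 215 347.45581395348836 164.48837209302326 [0.57479305 0.20336736 0.06255423] [[0.57387649 0.20286478 0.063     ]]
yel 953 [0.5727814  0.20463246 0.0751638 ] ((572.8941040039062, 203.00955200195312), (98.9691162109375, 109.55059814453125), 25.85025405883789)
plane ((572.197265625, 203.8686981201172), (99.8987808227539, 109.5655517578125), 25.066097259521484)
scene red 454 403.13436123348015 190.85462555066078 [0.70823912 0.26271643 0.03275662] [[0.63824163 0.24425477 0.063     ]]
yel 952 [0.56271106 0.19495952 0.07743132] ((572.580078125, 201.82058715820312), (101.71630859375, 109.66279602050781), 25.148174285888672)
cube [0.435 0.247 0.033]
spare [0.406 0.313 0.027]
vial [0.474 0.146 0.053]
dropper [0.445 0.38  0.071]
beaker [0.627 0.311 0.002]
hinge [0.514 0.336 0.057]
```

View pics/topc.png

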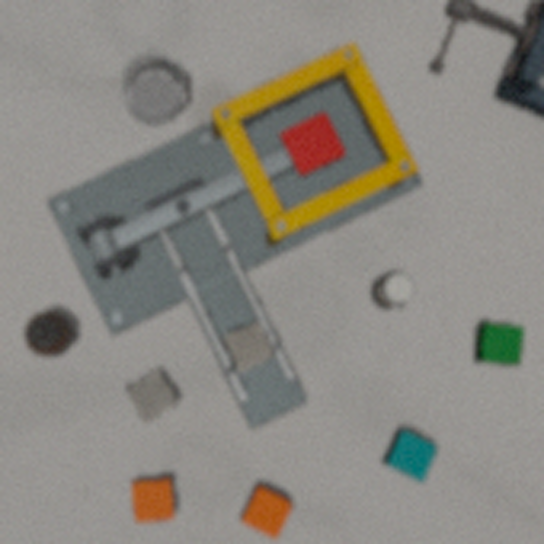

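The channel cube is at top-image pixel (328,228), between the two rails, so it is the cube to push. The grey one at (298,241) stands on the worktop beside the channel: it is the spare. The green, orange and turquoise ones are decoys. The guard fit of 100x110 mm at 25.3° matches the sizes given. It puts cube_home at about (0.524, 0.291), with the cube about 99 mm before home. Next I move above the channel's open end.

Request:
apply_moves:
  rows:
    - {"x": -30,"y": -28,"rz": 0.8,"claw": 255}
    - {"x": -70,"y": -65,"rz": 1.8,"claw": 255}
    - {"x": -110,"y": -102,"rz": 2.8,"claw": 255}
    - {"x": -150,"y": -139,"rz": 3.8,"claw": 255}
    - {"x": -190,"y": -176,"rz": 4.9,"claw": 255}
    - {"x": -230,"y": -213,"rz": 5.9,"claw": 255}
    - {"x": -270,"y": -250,"rz": 6.9,"claw": 255}
    - {"x": -300,"y": -278,"rz": 7.7,"claw": 255}
    - {"x": -315,"y": -292,"rz": 8.05,"claw": 255}
    - {"x": -315,"y": -292,"rz": 8.05,"claw": 255}

```text
validation failed for argument at $.ro...
```

Run:
```python
from h import *
s=read_state();print(s['position'],s['tcp_rot'].round(3),s['force'],s['opening'],s['time_s'])
p=camera_params('wrist');print(p)
im,d=capture('wrist');np.savez('w1',im=im,d=d,W=world('wrist',d,p))
cv2.imwrite('pics/w1.png',im[:,:,::-1])
```

```text
[0.17591993 0.59911572 0.24668397] [[-0.959  0.282 -0.001]
 [ 0.282  0.959 -0.002]
 [ 0.    -0.002 -1.   ]] [ 0.04504266 -0.12717364  0.02456359] 0.9972760170500921 0.1
{'fx': 298.5864702790842, 'fy': 298.5864702790842, 'cx': 320.25960824677236, 'cy': 195.26497431285313, 'xyz': array([0.10141091, 0.620718  , 0.38439123]), 'orientation': array([[ 0.28068745, -0.91971191, -0.27448963],
       [ 0.95979679,  0.26831921,  0.08243131],
       [-0.00216222, -0.2865917 ,  0.95805038]])}
```

View pics/w1.png

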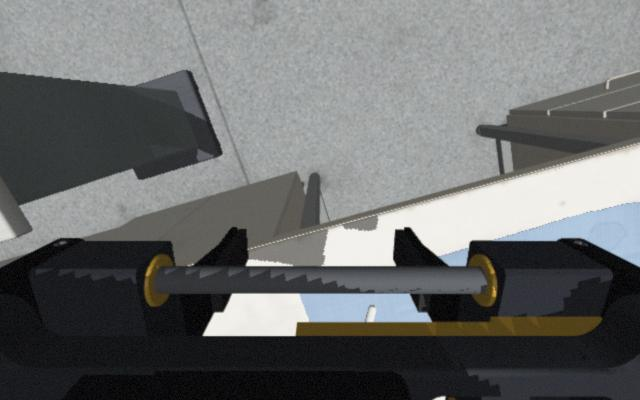

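Request:
apply_moves:
  rows:
    - {"x": -30,"y": -28,"z": 0,"rx": 0,"ry": 0,"rz": 0.8,"claw": 255}
    - {"x": -70,"y": -65,"z": 0,"rx": 0,"ry": 0,"rz": 1.8,"claw": 255}
    - {"x": -110,"y": -102,"z": 0,"rx": 0,"ry": 0,"rz": 2.8,"claw": 255}
    - {"x": -150,"y": -139,"z": 0,"rx": 0,"ry": 0,"rz": 3.8,"claw": 255}
    - {"x": -190,"y": -176,"z": 0,"rx": 0,"ry": 0,"rz": 4.9,"claw": 255}
    - {"x": -230,"y": -213,"z": 0,"rx": 0,"ry": 0,"rz": 5.9,"claw": 255}
    - {"x": -270,"y": -250,"z": 0,"rx": 0,"ry": 0,"rz": 6.9,"claw": 255}
    - {"x": -300,"y": -278,"z": 0,"rx": 0,"ry": 0,"rz": 7.7,"claw": 255}
    - {"x": -315,"y": -292,"z": 0,"rx": 0,"ry": 0,"rz": 8.05,"claw": 255}
    - {"x": -315,"y": -292,"z": 0,"rx": 0,"ry": 0,"rz": 8.05,"claw": 255}

```text
time_s: 1.4
position: [0.3967, 0.2297, 0.2475]
tcp_rot: [[-0.425, 0.905, -0.0], [0.905, 0.425, 0.0], [0.0, -0.0, -1.0]]
force: [0.3, 0.2, 0.5]
opening: 0.018
grasp_force: 0.0
```

Run:
```python
from h import *
s=read_state();print(s['position'],s['tcp_rot'].round(3),s['force'],s['opening'],s['time_s'])
p=camera_params('wrist');print(p)
im,d=capture('wrist');np.savez('w1',im=im,d=d,W=world('wrist',d,p))
cv2.imwrite('pics/w1.png',im[:,:,::-1])
```

```text
[0.39669587 0.22972586 0.24747723] [[-0.425  0.905 -0.   ]
 [ 0.905  0.425  0.   ]
 [ 0.    -0.    -1.   ]] [0.34975007 0.20338924 0.54369115] 0.018287185421962754 1.4
{'fx': 298.5864702790842, 'fy': 298.5864702790842, 'cx': 320.25960824677236, 'cy': 195.26497431285313, 'xyz': array([0.364142  , 0.30011465, 0.3851745 ]), 'orientation': array([[ 9.04501694e-01, -4.08473976e-01, -1.22579350e-01],
       [ 4.26469890e-01,  8.66566465e-01,  2.59202615e-01],
       [ 3.45631316e-04, -2.86725606e-01,  9.58012686e-01]])}
```

View pics/w1.png

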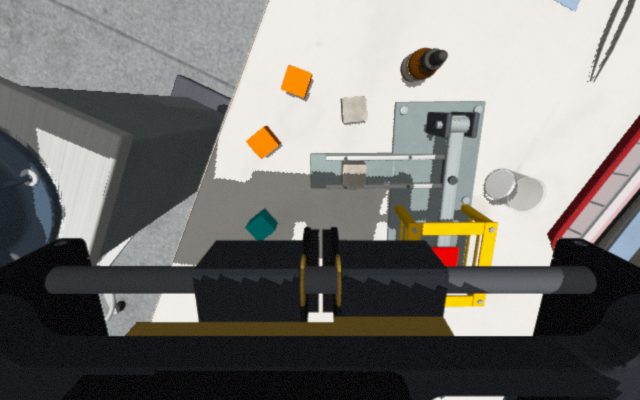

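The wrist image shows the channel lying along the image rows. The channel cube is at (354,175), the spare at (354,110), the dropper at (424,65) and the beaker at (505,185). The fingers are shut.

Run:
```python
from h import *
f=np.load('w1.npz');im,d,W=f['im'],f['d'],f['W'];p=None
a=np.radians(25.2);R=np.array([[np.cos(a),-np.sin(a)],[np.sin(a),np.cos(a)]]);O=np.array([.5415,.2547])
Q=(W[...,:2]-O)@R*1000; Z=W[...,2]*1000
def box(n,u0,u1,v0,v1,z0,z1):
    q=Q[v0:v1,u0:u1];z=Z[v0:v1,u0:u1];m=(z>z0)&(z<z1);q=q[m]
    if len(q)<5: print(n,'none');return
    r=cv2.minAreaRect(q.astype(np.float32));print(n,len(q),'z',np.median(z[m]).round(1),'x',np.percentile(q[:,0],[2,98]).round(1),'y',np.percentile(q[:,1],[2,98]).round(1),np.round(r[2],1))
box('cubetop',335,375,155,195,30,40)
box('spare',335,375,90,130,22,35)
box('railL',325,440,150,162,12,22)
box('railR',370,440,180,192,12,22)
box('plate',310,500,95,240,3,9)
box('guard',390,500,200,310,72,80)
box('stop',420,450,155,190,22,30)
box('dropper',400,450,40,90,60,110)
box('lever',440,475,130,230,54,62)
```

```text
cubetop 552 z 34.6 x [-113.6  -86.7] y [22.3 50. ] 89.8
spare 610 z 28.4 x [-115.6  -88.6] y [ 99.8 126.3] 4.9
railL 588 z 16.5 x [-131.3    3.8] y [51.9 58.4] 0.8
railR 364 z 16.5 x [-76.1   9.4] y [15.7 21.9] 0.6
plate 8750 z 6.7 x [-147.7   58.5] y [-54.8 120.1] 0.5
guard 2116 z 76.7 x [-40.9  56.1] y [-114.9   -7.5] 0.9
stop none
dropper 478 z 74.7 x [-41.5 -25.9] y [150.2 168.5] 24.0
lever 1374 z 58.6 x [-2.2 14.3] y [-11.5  91.1] 6.2
```

Request:
apply_moves:
  rows:
    - {"x": -1.5,"y": 0,"z": 20,"rx": 0,"ry": 0,"rz": 0,"claw": 255}
    - {"x": -1.5,"y": 0,"z": 55,"rx": 0,"ry": 0,"rz": 0,"claw": 255}
    - {"x": -1.5,"y": 0,"z": 95,"rx": 0,"ry": 0,"rz": 0,"claw": 255}
    - {"x": -1.5,"y": 0,"z": 135,"rx": 0,"ry": 0,"rz": 0,"claw": 255}
    - {"x": -1.5,"y": 0,"z": 165,"rx": 0,"ry": 0,"rz": 0,"claw": 255}
    - {"x": -1.5,"y": 0,"z": 185,"rx": 0,"ry": 0,"rz": 0,"claw": 255}
    - {"x": -1.5,"y": 0,"z": 198,"rx": 0,"ry": 0,"rz": 0,"claw": 255}
    - {"x": -1.5,"y": 0,"z": 204,"rx": 0,"ry": 0,"rz": 0,"claw": 255}
    - {"x": -1.5,"y": 0,"z": 204,"rx": 0,"ry": 0,"rz": 0,"claw": 255}

```text
time_s: 2.58
position: [0.3966, 0.2297, 0.0436]
tcp_rot: [[-0.428, 0.904, 0.0], [0.904, 0.428, 0.0], [0.0, 0.0, -1.0]]
force: [0.0, -0.9, -0.4]
opening: 0.005
grasp_force: 0.0
```

Request:
apply_moves:
  rows:
    - {"x": 0,"y": 5,"z": 0,"rx": 0,"ry": 0,"rz": 0,"claw": 255}
    - {"x": 0,"y": 10,"z": 0,"rx": 0,"ry": 0,"rz": 0,"claw": 255}
    - {"x": 0,"y": 15,"z": 0,"rx": 0,"ry": 0,"rz": 0,"claw": 255}
    - {"x": 0,"y": 22,"z": 0,"rx": 0,"ry": 0,"rz": 0,"claw": 255}
    - {"x": 0,"y": 30,"z": 0,"rx": 0,"ry": 0,"rz": 0,"claw": 255}
    - {"x": 0,"y": 38,"z": 0,"rx": 0,"ry": 0,"rz": 0,"claw": 255}
    - {"x": 0,"y": 46,"z": 0,"rx": 0,"ry": 0,"rz": 0,"claw": 255}
    - {"x": 0,"y": 53,"z": 0,"rx": 0,"ry": 0,"rz": 0,"claw": 255}
    - {"x": 0,"y": 58,"z": 0,"rx": 0,"ry": 0,"rz": 0,"claw": 255}
    - {"x": 0,"y": 60,"z": 0,"rx": 0,"ry": 0,"rz": 0,"claw": 255}

```text
time_s: 3.82
position: [0.4513, 0.2551, 0.0435]
tcp_rot: [[-0.428, 0.904, 0.0], [0.904, 0.428, 0.0], [-0.0, 0.0, -1.0]]
force: [-0.6, -1.2, 0.5]
opening: 0.002
grasp_force: 0.1
```

Run:
```python
from h import *
s=read_state();print(s['position'],s['force'])
im,d=capture('wrist');cv2.imwrite('pics/w2.png',im[:,:,::-1])
im,d=capture('scene');cv2.imwrite('pics/s2.png',cv2.resize(im[150:300,220:460],None,fx=3,fy=3,interpolation=2)[:,:,::-1])
```

```text
[0.45131955 0.25513102 0.04351938] [-0.5760844  -1.1909754   0.48709701]
```

View pics/s2.png

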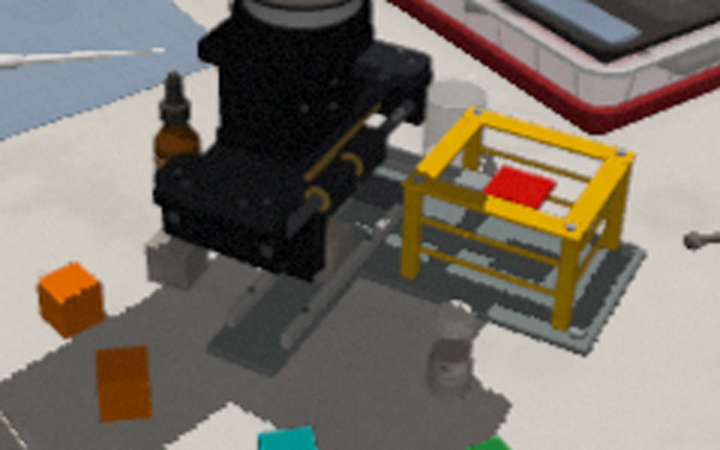

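The fingers are behind the cube, which is sliding inside the rails at crop (340,240). Nothing else has been disturbed. I keep pushing.

Request:
apply_moves:
  rows:
    - {"x": 0,"y": 5,"z": 0,"rx": 0,"ry": 0,"rz": 0,"claw": 255}
    - {"x": 0,"y": 11,"z": 0,"rx": 0,"ry": 0,"rz": 0,"claw": 255}
    - {"x": 0,"y": 18,"z": 0,"rx": 0,"ry": 0,"rz": 0,"claw": 255}
    - {"x": 0,"y": 25,"z": 0,"rx": 0,"ry": 0,"rz": 0,"claw": 255}
    - {"x": 0,"y": 31,"z": 0,"rx": 0,"ry": 0,"rz": 0,"claw": 255}
    - {"x": 0,"y": 36,"z": 0,"rx": 0,"ry": 0,"rz": 0,"claw": 255}
    - {"x": 0,"y": 40,"z": 0,"rx": 0,"ry": 0,"rz": 0,"claw": 255}
    - {"x": 0,"y": 43,"z": 0,"rx": 0,"ry": 0,"rz": 0,"claw": 255}
    - {"x": 0,"y": 45,"z": 0,"rx": 0,"ry": 0,"rz": 0,"claw": 255}
    - {"x": 0,"y": 46,"z": 0,"rx": 0,"ry": 0,"rz": 0,"claw": 255}

```text
time_s: 5.18
position: [0.4925, 0.2747, 0.0435]
tcp_rot: [[-0.428, 0.904, -0.0], [0.904, 0.428, -0.0], [-0.0, -0.0, -1.0]]
force: [0.4, 0.2, 0.2]
opening: 0.004
grasp_force: 0.1
```

Request:
apply_moves:
  rows:
    - {"x": 0,"y": 1,"z": 0,"rx": 0,"ry": 0,"rz": 0,"claw": 255}
    - {"x": 0,"y": 2,"z": 0,"rx": 0,"ry": 0,"rz": 0,"claw": 255}
    - {"x": 0,"y": 3,"z": 0,"rx": 0,"ry": 0,"rz": 0,"claw": 255}
    - {"x": 0,"y": 3,"z": 0,"rx": 0,"ry": 0,"rz": 0,"claw": 255}

```text
time_s: 5.68
position: [0.4953, 0.276, 0.0435]
tcp_rot: [[-0.428, 0.904, 0.0], [0.904, 0.428, 0.0], [-0.0, 0.0, -1.0]]
force: [0.3, -0.5, -0.2]
opening: 0.006
grasp_force: 0.0
```

Request:
apply_moves:
  rows:
    - {"x": 0,"y": 1,"z": 0,"rx": 0,"ry": 0,"rz": 0,"claw": 255}
    - {"x": 0,"y": 2,"z": 0,"rx": 0,"ry": 0,"rz": 0,"claw": 255}
    - {"x": 0,"y": 2,"z": 0,"rx": 0,"ry": 0,"rz": 0,"claw": 255}

```text
time_s: 6.05
position: [0.4973, 0.2769, 0.0436]
tcp_rot: [[-0.428, 0.904, 0.0], [0.904, 0.428, 0.0], [-0.0, 0.0, -1.0]]
force: [-0.1, -0.0, 0.2]
opening: 0.004
grasp_force: 0.0
```

Request:
apply_moves:
  rows:
    - {"x": 0,"y": 1,"z": 0,"rx": 0,"ry": 0,"rz": 0,"claw": 255}
    - {"x": 0,"y": 1.5,"z": 0,"rx": 0,"ry": 0,"rz": 0,"claw": 255}
    - {"x": 0,"y": 1.5,"z": 0,"rx": 0,"ry": 0,"rz": 0,"claw": 255}

```text
time_s: 6.42
position: [0.4986, 0.2775, 0.0435]
tcp_rot: [[-0.428, 0.904, 0.0], [0.904, 0.428, 0.0], [-0.0, 0.0, -1.0]]
force: [0.7, -0.2, -0.2]
opening: 0.004
grasp_force: 0.0
```

Run:
```python
from h import *
s=read_state();print(s['position'],s['force'],s['time_s'])
im,d=capture('wrist');cv2.imwrite('pics/w3.png',im[:,:,::-1])
```

```text
[0.49856934 0.27749117 0.04353515] [ 0.70060013 -0.18597596 -0.19450918] 6.425
```

View pics/w3.png

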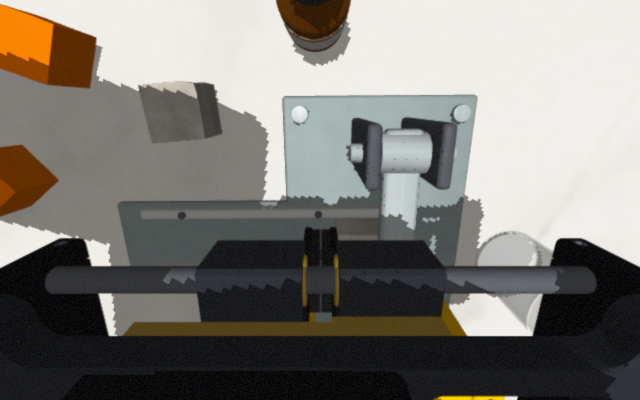

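Request:
apply_moves:
  rows:
    - {"x": 0,"y": 1,"z": 0,"rx": 0,"ry": 0,"rz": 0,"claw": 255}
    - {"x": 0,"y": 2,"z": 0,"rx": 0,"ry": 0,"rz": 0,"claw": 255}
    - {"x": 0,"y": 2,"z": 0,"rx": 0,"ry": 0,"rz": 0,"claw": 255}

```text
time_s: 6.85
position: [0.5005, 0.2784, 0.0436]
tcp_rot: [[-0.428, 0.904, 0.001], [0.904, 0.428, 0.0], [-0.0, 0.001, -1.0]]
force: [0.1, -0.5, -0.4]
opening: 0.003
grasp_force: 0.0
```

Request:
apply_moves:
  rows:
    - {"x": 0,"y": 1,"z": 0,"rx": 0,"ry": 0,"rz": 0,"claw": 255}
    - {"x": 0,"y": 2,"z": 0,"rx": 0,"ry": 0,"rz": 0,"claw": 255}
    - {"x": 0,"y": 2,"z": 0,"rx": 0,"ry": 0,"rz": 0,"claw": 255}

```text
time_s: 7.22
position: [0.5023, 0.2792, 0.0436]
tcp_rot: [[-0.428, 0.904, 0.0], [0.904, 0.428, 0.0], [-0.0, 0.0, -1.0]]
force: [0.6, 1.1, -0.1]
opening: 0.006
grasp_force: 0.0
```

```bash
cat >> h.py <<'E'
a=np.radians(25.3);R=np.array([[np.cos(a),-np.sin(a)],[np.sin(a),np.cos(a)]]);O=np.array([.5415,.2547])
def press(W): return np.dstack([(W[...,:2]-O)@R*1000,W[...,2]*1000])
E
python3 - <<'E'
from h import *
im,d=capture('scene');Q=press(world('scene',d))
m=(Q[...,1]>10)&(Q[...,1]<40)&(Q[...,0]>-60)&(Q[...,0]<30)&(Q[...,2]>20)&(Q[...,2]<33)
v,u=np.nonzero(m);print(len(u),u.min(),u.max(),v.min(),v.max())
q=Q[m];print(np.percentile(q,[2,50,98],axis=0).round(1))
for c in range(u.min(),u.max()+1,2):
    k=u==c; 
    if k.any(): print(c,q[k].mean(0).round(0),im[v[k],u[k]].mean(0).round(0))
cv2.imwrite('pics/s3.png',cv2.resize(im[190:270,290:390],None,fx=7,fy=7,interpolation=2)[:,:,::-1])
E
```

```text
123 333 354 208 229
[[-34.2  19.4  20.2]
 [-13.6  25.6  26.4]
 [ 22.   38.8  32.6]]
333 [-33.  39.  27.] [10.  9.  9.]
335 [-33.  35.  27.] [11. 10. 11.]
337 [-32.  31.  27.] [5. 6. 6.]
339 [-30.  28.  27.] [22. 23. 22.]
341 [-19.  30.  26.] [11. 11. 13.]
343 [-14.  28.  26.] [74. 69. 65.]
345 [-13.  25.  27.] [72. 69. 64.]
347 [-5. 24. 26.] [66. 63. 56.]
349 [ 4. 24. 25.] [66. 62. 57.]
351 [13. 25. 27.] [54. 52. 50.]
353 [17. 23. 26.] [44. 42. 39.]
```

View pics/s3.png

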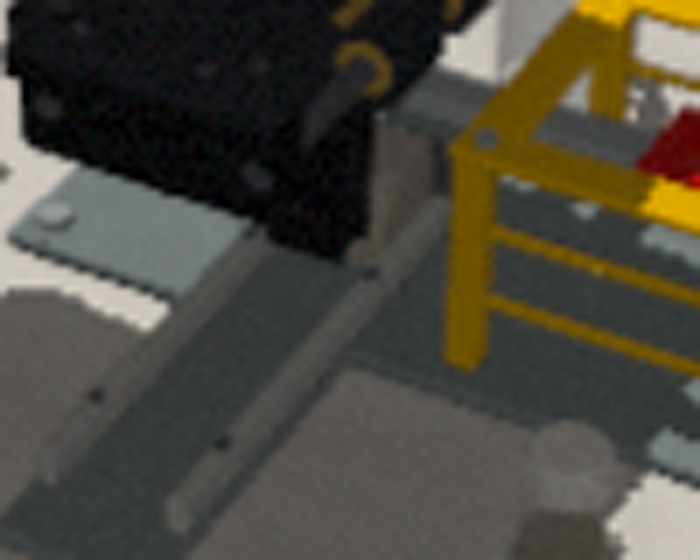

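The cube (crop 400,190) is nearly at the dark stop (435,180). The fingertips are thinner than I assumed, so I creep on until contact force shows.

Request:
apply_moves:
  rows:
    - {"x": 0,"y": 1,"z": 0,"rx": 0,"ry": 0,"rz": 0,"claw": 255}
    - {"x": 0,"y": 1.5,"z": 0,"rx": 0,"ry": 0,"rz": 0,"claw": 255}
    - {"x": 0,"y": 1.5,"z": 0,"rx": 0,"ry": 0,"rz": 0,"claw": 255}

```text
time_s: 7.65
position: [0.5034, 0.2798, 0.0435]
tcp_rot: [[-0.428, 0.904, -0.0], [0.904, 0.428, -0.0], [-0.0, -0.0, -1.0]]
force: [0.1, -0.4, 0.1]
opening: 0.004
grasp_force: 0.2
```

Request:
apply_moves:
  rows:
    - {"x": 0,"y": 1,"z": 0,"rx": 0,"ry": 0,"rz": 0,"claw": 255}
    - {"x": 0,"y": 1.5,"z": 0,"rx": 0,"ry": 0,"rz": 0,"claw": 255}
    - {"x": 0,"y": 1.5,"z": 0,"rx": 0,"ry": 0,"rz": 0,"claw": 255}

```text
time_s: 8.02
position: [0.5034, 0.2799, 0.0435]
tcp_rot: [[-0.428, 0.904, -0.003], [0.904, 0.428, -0.001], [0.0, -0.003, -1.0]]
force: [-3.8, -3.5, 4.4]
opening: 0.005
grasp_force: 2.5
```

Request:
apply_moves:
  rows:
    - {"x": 0,"y": 0.7,"z": 0,"rx": 0,"ry": 0,"rz": 0,"claw": 255}
    - {"x": 0,"y": 1,"z": 0,"rx": 0,"ry": 0,"rz": 0,"claw": 255}
    - {"x": 0,"y": 1,"z": 0,"rx": 0,"ry": 0,"rz": 0,"claw": 255}

```text
time_s: 8.4
position: [0.5035, 0.2799, 0.0435]
tcp_rot: [[-0.428, 0.904, -0.005], [0.904, 0.428, -0.002], [0.0, -0.005, -1.0]]
force: [-5.1, -4.0, 6.2]
opening: 0.003
grasp_force: 3.3
```

The cube is against the stop: position no longer advances and the force is rising. I back off and lift.

Request:
apply_moves:
  rows:
    - {"x": 0,"y": -4,"z": 0,"rx": 0,"ry": 0,"rz": 0,"claw": 255}
    - {"x": 0,"y": -14,"z": 0,"rx": 0,"ry": 0,"rz": 0,"claw": 255}
    - {"x": 0,"y": -24,"z": -4,"rx": 0,"ry": 0,"rz": 0,"claw": 255}
    - {"x": 0,"y": -30,"z": -20,"rx": 0,"ry": 0,"rz": 0,"claw": 255}
    - {"x": 0,"y": -30,"z": -50,"rx": 0,"ry": 0,"rz": 0,"claw": 255}
    - {"x": 0,"y": -30,"z": -85,"rx": 0,"ry": 0,"rz": 0,"claw": 255}
    - {"x": 0,"y": -30,"z": -110,"rx": 0,"ry": 0,"rz": 0,"claw": 255}
    - {"x": 0,"y": -30,"z": -120,"rx": 0,"ry": 0,"rz": 0,"claw": 255}
    - {"x": 0,"y": -30,"z": -120,"rx": 0,"ry": 0,"rz": 0,"claw": 255}

```text
time_s: 9.52
position: [0.4788, 0.2681, 0.1645]
tcp_rot: [[-0.428, 0.904, 0.002], [0.904, 0.428, 0.001], [-0.0, 0.002, -1.0]]
force: [-0.5, -0.0, 0.3]
opening: 0.004
grasp_force: 0.0
```

Run:
```python
from h import *
s=read_state();print(s['position'],s['force'],s['time_s'])
p=camera_params('wrist');im,d=capture('wrist');Q=press(world('wrist',d,p))
cv2.imwrite('pics/w4.png',im[:,:,::-1])
m=(Q[...,1]>5)&(Q[...,1]<75)&(Q[...,0]>-40)&(Q[...,0]<30)&(Q[...,2]>30)&(Q[...,2]<38)
print('cube',m.sum(),np.percentile(Q[m],[2,50,98],axis=0).round(1))
im,d=capture('scene');Q=press(world('scene',d))
m=(Q[...,1]>5)&(Q[...,1]<75)&(Q[...,0]>-60)&(Q[...,0]<30)&(Q[...,2]>12)&(Q[...,2]<38)
q=Q[m];print('cube scene',m.sum(),np.percentile(q,[2,50,98],axis=0).round(1))
im,d=capture('top');W=world('top',d)
yel=mask(im,(22,120,80),(34,255,255));P=W[(yel>0)&(abs(W[...,2]-.076)<.006)]
P=P[np.hypot(P[:,0]-.572,P[:,1]-.203)<.09];print(len(P),cv2.minAreaRect((P[:,:2]*1000).astype(np.float32)))
```

```text
[0.47877232 0.26813636 0.16447299] [-0.50701297 -0.02502728  0.25681325] 9.525
cube 517 [[-13.7  22.9  31.1]
 [ -6.   37.7  34.6]
 [  1.8  50.3  36.1]]
cube scene 526 [[-56.2  17.2  12.7]
 [-12.4  32.6  20.9]
 [ 16.5  59.1  37. ]]
213 ((616.1490478515625, 212.54859924316406), (23.812498092651367, 96.42790222167969), 12.597742080688477)
```

View pics/w4.png

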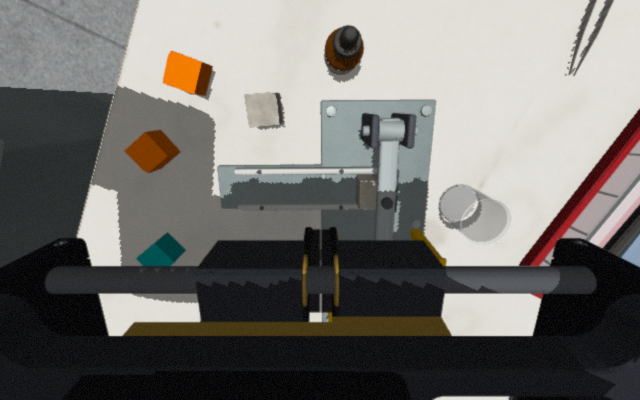

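The cube's rear face reads x = -13.7 mm against -14 expected, so it is home. At (368,190) it sits under the lever. Next I move over the guard window.

Request:
apply_moves:
  rows:
    - {"x": -15,"y": 9,"z": 0,"rx": 0,"ry": 0,"rz": 0,"claw": 255}
    - {"x": -40,"y": 23,"z": 0,"rx": 0,"ry": 0,"rz": 0,"claw": 255}
    - {"x": -65,"y": 38,"z": 0,"rx": 0,"ry": 0,"rz": 0,"claw": 255}
    - {"x": -85,"y": 49,"z": 0,"rx": 0,"ry": 0,"rz": 0,"claw": 255}
    - {"x": -96,"y": 56,"z": 0,"rx": 0,"ry": 0,"rz": 0,"claw": 255}
    - {"x": -99,"y": 57,"z": 0,"rx": 0,"ry": 0,"rz": 0,"claw": 255}
    - {"x": -99,"y": 57,"z": 20,"rx": 0,"ry": 0,"rz": 0,"claw": 255}
    - {"x": -99,"y": 57,"z": 40,"rx": 0,"ry": 0,"rz": 0,"claw": 255}
    - {"x": -99,"y": 57,"z": 50,"rx": 0,"ry": 0,"rz": 0,"claw": 255}
    - {"x": -99,"y": 57,"z": 50,"rx": 0,"ry": 0,"rz": 0,"claw": 255}

```text
time_s: 10.92
position: [0.5715, 0.2032, 0.1129]
tcp_rot: [[-0.428, 0.904, -0.002], [0.904, 0.428, -0.0], [0.001, -0.002, -1.0]]
force: [0.2, -0.0, -0.3]
opening: 0.002
grasp_force: 0.0
```

Run:
```python
from h import *
s=read_state();print(s['position'],s['force'],s['time_s'],press(s['position'][None,None]))
im,d=capture('scene');Q=press(world('scene',d))
cv2.imwrite('pics/s5.png',cv2.resize(im[130:290,280:460],None,fx=4,fy=3.7,interpolation=2)[:,:,::-1])
```

```text
[0.57146524 0.20321039 0.11293681] [ 0.24522161 -0.04277441 -0.26383859] 10.925 [[[  5.08655692 -59.35673691 112.93681463]]]
```

View pics/s5.png

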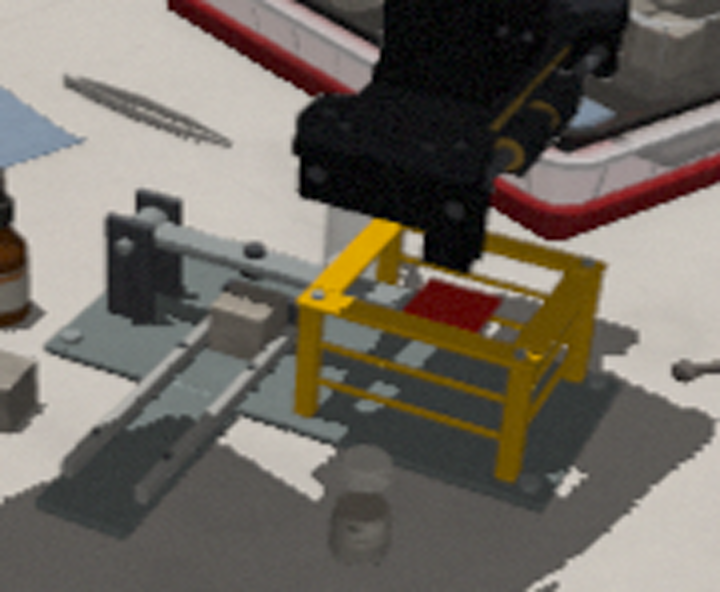

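The closed fingertips (crop 455,265) are centred over the red paddle (455,300) inside the window, and the cube is at the stop (245,320). I press down.

Request:
apply_moves:
  rows:
    - {"x": 0,"y": 0,"z": 8,"rx": 0,"ry": 0,"rz": 0,"claw": 255}
    - {"x": 0,"y": 0,"z": 16,"rx": 0,"ry": 0,"rz": 0,"claw": 255}
    - {"x": 0,"y": 0,"z": 22,"rx": 0,"ry": 0,"rz": 0,"claw": 255}
    - {"x": 0,"y": 0,"z": 26,"rx": 0,"ry": 0,"rz": 0,"claw": 255}
    - {"x": 0,"y": 0,"z": 30,"rx": 0,"ry": 0,"rz": 0,"claw": 255}
    - {"x": 0,"y": 0,"z": 34,"rx": 0,"ry": 0,"rz": 0,"claw": 255}
    - {"x": 0,"y": 0,"z": 38,"rx": 0,"ry": 0,"rz": 0,"claw": 255}
    - {"x": 0,"y": 0,"z": 42,"rx": 0,"ry": 0,"rz": 0,"claw": 255}
    - {"x": 0,"y": 0,"z": 45,"rx": 0,"ry": 0,"rz": 0,"claw": 255}
    - {"x": 0,"y": 0,"z": 45,"rx": 0,"ry": 0,"rz": 0,"claw": 255}

```text
time_s: 12.22
position: [0.5722, 0.203, 0.0683]
tcp_rot: [[-0.428, 0.904, -0.001], [0.904, 0.428, 0.0], [0.0, -0.001, -1.0]]
force: [-1.8, -0.9, 3.3]
opening: 0.005
grasp_force: 1.4
```

Request:
apply_moves:
  rows:
    - {"x": 0,"y": 0,"z": 1,"rx": 0,"ry": 0,"rz": 0,"claw": 255}
    - {"x": 0,"y": 0,"z": 2,"rx": 0,"ry": 0,"rz": 0,"claw": 255}
    - {"x": 0,"y": 0,"z": 3,"rx": 0,"ry": 0,"rz": 0,"claw": 255}
    - {"x": 0,"y": 0,"z": 3,"rx": 0,"ry": 0,"rz": 0,"claw": 255}

```text
time_s: 12.72
position: [0.5721, 0.2031, 0.0655]
tcp_rot: [[-0.428, 0.904, -0.0], [0.904, 0.428, 0.0], [0.0, -0.0, -1.0]]
force: [-2.8, 0.5, 2.6]
opening: 0.004
grasp_force: 1.5
```

Request:
apply_moves:
  rows:
    - {"x": 0,"y": 0,"z": 1,"rx": 0,"ry": 0,"rz": 0,"claw": 255}
    - {"x": 0,"y": 0,"z": 2,"rx": 0,"ry": 0,"rz": 0,"claw": 255}
    - {"x": 0,"y": 0,"z": 2,"rx": 0,"ry": 0,"rz": 0,"claw": 255}

```text
time_s: 13.1
position: [0.5725, 0.2031, 0.0637]
tcp_rot: [[-0.428, 0.904, 0.0], [0.904, 0.428, 0.0], [0.0, 0.0, -1.0]]
force: [-1.9, 0.9, 4.3]
opening: 0.006
grasp_force: 2.3
```

Request:
apply_moves:
  rows:
    - {"x": 0,"y": 0,"z": 0.5,"rx": 0,"ry": 0,"rz": 0,"claw": 255}
    - {"x": 0,"y": 0,"z": 1,"rx": 0,"ry": 0,"rz": 0,"claw": 255}
    - {"x": 0,"y": 0,"z": 1,"rx": 0,"ry": 0,"rz": 0,"claw": 255}

```text
time_s: 13.48
position: [0.5724, 0.2032, 0.0632]
tcp_rot: [[-0.428, 0.904, 0.0], [0.904, 0.428, 0.0], [0.0, 0.0, -1.0]]
force: [-2.9, 0.8, 7.1]
opening: 0.008
grasp_force: 3.4
```

Tip at z = 38.2 mm with the force rising: the foot has met the cube at the expected depth. I press a little firmer.

Request:
apply_moves:
  rows:
    - {"x": 0,"y": 0,"z": 0.5,"rx": 0,"ry": 0,"rz": 0,"claw": 255}
    - {"x": 0,"y": 0,"z": 1,"rx": 0,"ry": 0,"rz": 0,"claw": 255}
    - {"x": 0,"y": 0,"z": 1,"rx": 0,"ry": 0,"rz": 0,"claw": 255}

```text
time_s: 13.85
position: [0.5724, 0.2032, 0.0626]
tcp_rot: [[-0.428, 0.904, 0.0], [0.904, 0.428, 0.0], [0.0, 0.001, -1.0]]
force: [-4.2, 0.7, 10.4]
opening: 0.006
grasp_force: 4.8
```

Request:
apply_moves:
  rows:
    - {"x": 0,"y": 0,"z": 0.5,"rx": 0,"ry": 0,"rz": 0,"claw": 255}
    - {"x": 0,"y": 0,"z": 1,"rx": 0,"ry": 0,"rz": 0,"claw": 255}
    - {"x": 0,"y": 0,"z": 1,"rx": 0,"ry": 0,"rz": 0,"claw": 255}

```text
time_s: 14.22
position: [0.5724, 0.2033, 0.0622]
tcp_rot: [[-0.428, 0.904, 0.001], [0.904, 0.428, 0.001], [0.0, 0.001, -1.0]]
force: [-4.8, 0.4, 12.5]
opening: 0.007
grasp_force: 6.2
```

Request:
apply_moves:
  rows:
    - {"x": 0,"y": 0,"z": 0.7,"rx": 0,"ry": 0,"rz": 0,"claw": 255}
    - {"x": 0,"y": 0,"z": 1.5,"rx": 0,"ry": 0,"rz": 0,"claw": 255}
    - {"x": 0,"y": 0,"z": 1.5,"rx": 0,"ry": 0,"rz": 0,"claw": 255}
    - {"x": 0,"y": 0,"z": 1.5,"rx": 0,"ry": 0,"rz": 0,"claw": 255}

```text
time_s: 14.72
position: [0.5724, 0.2034, 0.0615]
tcp_rot: [[-0.428, 0.904, 0.001], [0.904, 0.428, 0.001], [0.0, 0.001, -1.0]]
force: [-5.4, 0.7, 19.0]
opening: 0.008
grasp_force: 8.6
```

Run:
```python
from h import *
s=read_state();print(s['position'],s['force'],s['time_s'],s['opening'])
im,d=capture('scene');Q=press(world('scene',d))
def rep(n,m): 
    q=Q[m];print(n,len(q),len(q) and np.percentile(q,[3,50,97],axis=0).round(1).tolist())
box=lambda x0,x1,y0,y1,z0,z1:(Q[...,0]>x0)&(Q[...,0]<x1)&(Q[...,1]>y0)&(Q[...,1]<y1)&(Q[...,2]>z0)&(Q[...,2]<z1)
rep('cubetop',box(-40,12,18,60,31,37))
rep('cubeback',box(-40,-8,24,50,18,30))
red=(mask(im,(0,150,40),(6,255,255))|mask(im,(174,150,40),(180,255,255)))>0
rep('paddle',red&box(-25,35,-100,-30,20,75))
rep('lever',box(-2,14,20,90,30,60))
rep('spare',box(-125,-80,90,135,22,32))
# scene change vs start
f=np.load('scene.npz');df=cv2.absdiff(im,f['im']).max(2)
for n,(u,v) in dict(dropper=(279,200),spare=(279,235),vial=(371,266)).items(): print(n,np.median(df[v-8:v+8,u-5:u+5]))
```

```text
[0.57242838 0.20335631 0.06154562] [-5.35423051  0.74365917 18.95781886] 14.725 0.008087096214479056
cubetop 108 [[-14.8, 23.9, 31.7], [-7.3, 37.2, 35.0], [4.6, 51.9, 36.8]]
cubeback 68 [[-15.2, 24.6, 18.2], [-13.5, 36.7, 24.6], [-10.8, 48.5, 29.6]]
paddle 106 [[-10.7, -76.3, 32.2], [-5.4, -60.8, 35.3], [4.9, -43.2, 39.1]]
lever 274 [[-1.7, 22.6, 34.2], [2.6, 49.8, 50.2], [12.6, 87.3, 57.7]]
spare 200 [[-116.5, 100.5, 23.0], [-105.0, 112.8, 28.8], [-89.0, 127.5, 30.4]]
dropper 10.0
spare 13.5
vial 10.0
```

The cube is home, the paddle is down about 26 mm under 19 N, and the spare cube and glassware are unmoved. I hand in.

```bash
python3 -c "
from rig import hand_in
print(hand_in())"
```

```text
the job is handed in; nothing more can be done
None
```

I pushed the mortar cube against the stop and handed in at about 15 s with the fingertips still holding the lever down through the guard window at about 19 N. In the last readings the cube was home and the dropper, vial and spare cube were unmoved; I did not recheck the beaker at the end, but the arm never went near it.

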